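# Tuck the bread box flap under its lip

### The arm

A 7-joint arm with a two-finger parallel gripper is mounted at the origin on the work surface. World frame = base frame: x ahead of the robot, y to its left, z up, the work surface at z = 0. Lengths are in m, angles in rad, forces in N, time in s.
With the tool pointing down it reaches from about 0.425 to 0.925 m from the base axis. Payload 6.8 kg.
Tool frame: the origin (TCP) lies midway between the tips of the shut fingers; the grasp point (between the pads) lies r.tcp_to_grasp behind it (r.tcp_to_grasp is the distance from the TCP to the grasp point, in m); x points along the fingers, y is the direction in which the jaws open and shut, and the axes are right-handed (so a half turn about x gives the same grasp; the last joint's range is limited). The gripper opens to 85 mm and grips with 20 to 120 N. Pads are 22 mm wide; open, the fingers measure 114 mm over their backs; the gripper's body (76 mm by 85 mm) begins 54 mm behind the grasp point. The pads swing forward as they close: fully open they stand 13 mm farther back than shut.
Start: joints at [1.058, 0.477, 0.022, 1.555, -0.011, 1.109, -0.083], TCP at [0.266, -0.62, 0.231] pointing down, gripper open.
Joint ranges: [-2.96, 2.96], [-0.34, 2.1], [-1.41, 1.46], [0.24, 2.44], [-1.37, 4.51], [0.17, 1.92], [-2.96, 2.96]. Speed limits (rad/s): [2.39, 2.39, 3.14, 3.14, 3.14, 3.14, 3.14].

### API

Orientations are given as a rotation vector (axis times angle).
In Python, from bench import r, grab_frame, search_frame, cut_out, pinpoint gives the robot as it stands. The module is installed in compiled form; this text tells all that it offers.
- The arm moves only by the tool apply_moves, never from a script. Its argument "commands" is a list of rows, each a list of 7 numbers: the finger opening in mm, from 0 to 85.4, then the shift along the tool's x, y, z in mm, then the turn, a rotation vector about the tool's x, y, z in rad. A call has 1 to 20 rows; each row is the pose to reach, as a shift and turn from the pose commanded when the call began, along the tool's axes at that moment; what a row does not reach only later rows make up. A row lasts 1/10 s, in which the tool goes at most 50 mm and 8.59 degrees, less where a joint would pass 70% of its speed; a pose out of reach is approached as far as the arm can. A call with a gripper value outside its range is refused whole. The fingers move at their own pace and stop on an object; "force" is the grip in N (left out, the last holds). Time passes only in rows, so rows that repeat a pose let the fingers close. It gives the time, the measured TCP pose, the force and the opening at its end, in the units of the state.
- r.get_obs(): the state, without advancing time (a new reading comes with each control period).
- grab_frame(name): name is "side" or "top"; returns a dict with "pixels" (480x640x3 uint8, red, green, blue), "mtx" (3x3 intrinsics, pixels), "position" and "rotation" of the camera in the world. Camera axes: x right, y down, z forward; pixel columns grow to the right and rows downward; lengths in m; the calibration is good to about 2 mm. A picture is of the moment at which its call begins. There is no depth.
- r.hand_in(): hands the job in, once; it reports no verdict.
Trained networks look in the newest picture that a camera, given by its name, has taken for a name from the list of things; names that differ only in an ending like _2 or _b are one class to them, and where a whole thing is asked for, a point or a joint stands for the part that bears it (a point fixed in the world has none). Each returns a list of dicts, best first, with "confidence" (0 to 1); they miss things now and then, are a little off and sometimes report something else, mostly with a low value. They report only what shows in the picture. A call takes as long as a camera call. They do not tell look-alikes from the thing itself.
- search_frame(label, camera): "point" ([column, row] as shares, 0 to 1, of the picture: columns of its width, rows of its height, amid what is visible of it).
- cut_out(label, camera): "pixels" (480x640 bool, what is visible of it) and "point" ([column, row] as shares, 0 to 1, of the picture: columns of its width, rows of its height, amid what is visible of it).
- pinpoint(label, camera): "point" ([column, row] as shares, 0 to 1, of the picture: columns of its width, rows of its height: a listed point, or the origin of a listed thing).
The state is a dict: "clock": time; "joints": joint angles; "qvel": joint speeds; "tau": joint torques, N m; "tcp_pos": TCP position; "orientation": TCP orientation; "contact_force": force on the tool from outside, world axes, zero at the start; "moment": the same for the moment, N m; "grip_width": finger opening in m.
Only numpy, scipy, OpenCV 4.12 (cv2) and the standard library are available. Lean on these libraries where they do the work, as an engineer would, in place of code of your own. Each camera call takes 0.05 s, during which the arm holds its last target.

### The job

Close the bread box with a fingertip: push the springy yellow flap over until it lies flat on the box, and only then, keeping it down, push its black rib towards the red lip so that the flap's edge slides home beneath the lip and stays shut when you let go. Press gently, squeeze, lift or carry nothing, and leave the loaves, jar, mug and other things around the box where they are.

Things in the scene. Friction and masses are not known exactly. Their poses are not given: they have to be found in the camera images.
- breadbox: Green open bread box, heavy, does not move: 140 (its x) x 150 (its y) mm, walls 84 mm high, flat loaves inside up to 66 mm. Origin: centre of its underside, on the table, z up. Its +x is the fold direction, from the hinge side (-x) to the wall with the red lip (+x). It stands turned differently from run to run.
- flap (a joint): Angle (rad) of the yellow flap; its hinge runs along the box's y. 0 = folded flat over the box (a stop), its top face then at z = 96 mm, 3 mm below the lip's underside; 1.57 = upright; up to 2.3 = leaning back, away from the lip. Springy: pulled towards 1.9 rad (0.1 N m or less at 0), it pops up again when let go untucked. It cannot pass through the lip.
- hinge_bar (a joint): Position (m) of the dark hinge bar, which carries the flap and slides in tracks along the box's +x. 0 = drawn back: the folded flap's edge is 4 mm short of the lip; 0.020 = fully home (a stop): the edge is 16 mm beneath the lip. Stays where it is left (dry friction 4 N). Starts near 0.
- flap_hinge (a point): Middle of the hinge axis. With the bar at 0 it lies at box x = -68 mm, y = 0, z = 93.5 mm; it moves with the bar.
- flap_edge (a point): Middle of the flap's free edge, mid-thickness, 106 mm from the hinge axis. The flap is a plate 106 mm long from hinge to edge, 124 mm wide, 5 mm thick, 50 g.
- push_rib (a point): Foot of the black rib's push face (towards the hinge, 75 mm from it) on the flap's upper face when folded. The rib is 90 mm long across the flap, 8 mm thick (75 to 83 mm from the hinge), 7 mm proud. A fingertip pressed on the flap at the hinge side of the rib and moved towards the lip pushes flap and hinge bar along.
- lip_edge (a point): Middle of the lower edge, facing the hinge, of the red retaining lip: box x = 42 mm, y = 0, z = 99 mm. The lip is a fixed strip along the box's +x wall, 130 mm long (y), from x = 42 to 70 mm, underside at z = 99 mm, top at 105 mm.
- jar: Bystander, loose: amber glass seed jar with orange cap, 56 mm across, 85 mm tall, standing beside the bread box. Leave it alone.
- loaf_a: Bystander, loose: small round flat loaf, pale crust, 100 mm across, 20 mm high, in front of the bread box's lip. Leave it alone.
- loaf_b: Bystander, loose: small round flat loaf, darker crust, 104 mm across, 20 mm high. Leave it alone.
- mug: Bystander, loose: blue ceramic mug, 76 mm across, 85 mm tall. Leave it alone.
- brush: Bystander, loose: pastry brush lying on the table. Leave it alone.
- bottle: Bystander, loose: green bottle with a paper band, 60 mm across, 170 mm tall. Leave it alone.
There are look-alikes about, which are no part of the job. There is more than one size of the breadbox; the one meant has the size given above.

How it is judged:
On the way, in this order (a step that is already met when the one before it is completed fails the run):
1. the flap is folded down flat (within 0.1 rad) while its edge is still clear of the lip (hinge bar below 6 mm) (value of joint flap below 0.1 rad and value of joint hinge_bar below 0.006 m), for 0.05 s.
2. the flap's edge is slid beneath the lip (hinge bar above 12 mm, flap within 0.06 rad of flat) (value of joint flap below 0.06 rad and value of joint hinge_bar above 0.012 m), for 0.2 s.
At the end, for the whole second after the job is handed in: The flap, let go, stays down within 0.06 rad of flat, with the hinge bar slid in more than 12 mm of its 20 mm (its edge at least 8 mm beneath the red lip), at rest; no bystander has moved more than 30 mm (all of step 2 and velocity of joint flap between -0.05 and 0.05 rad/s and distance of each of jar, loaf_a, loaf_b, mug, brush, bottle from where it was at the start of the episode below 0.03 m); the robot touches nothing.
It fails at once if a bystander is pushed, lifted or carried (moved more than 30 mm) (distance of any of jar, loaf_a, loaf_b, mug, brush, bottle from where it was at the start of the episode above 0.03 m).
It fails at once if the box or its flap is pressed or pinched with more than 50 N (contact force between the fingers and breadbox above 50 N).
It also fails if it takes over 34 s, if anything falls off the work surface, if the arm or the gripper's body presses on something with over 40 N, if the wrist force passes 120 N, or if a joint passes its speed limit or range.

## Working session

There is one attempt and no reset: what is moved stays moved. The work goes in short steps, Python scripts to look and compute and a tool call to move; the robot and the scene stay as the last step left them, time stands still between calls to the robot, and variables do not carry over. Pictures are saved under pics/ and viewed, and the job is handed in when it is done.

Besides the shell and the picture viewer there is one more tool, called after "Call:" by a JSON object that holds its "name" and its "arguments", one argument or row to a line. apply_moves: Moves the arm, as the interface text tells. Its arguments: {"type":"object","properties":{"commands":{"type":"array"},"force":{"type":"number"}},"required":["commands"]}

```bash
mkdir -p pics
python3 - <<'E'
from bench import *
import cv2
o=r.get_obs();print(o, r.tcp_to_grasp)
for c in("side","top"):
    f=grab_frame(c);cv2.imwrite(f"pics/{c}0.png",f["pixels"][:,:,::-1]);print(c,f["mtx"].tolist(),f["position"],f["rotation"].tolist() if hasattr(f["rotation"],'tolist') else f["rotation"])
    for l in("breadbox","flap_hinge","flap_edge","push_rib","lip_edge"):
        print(l,[( [round(p["point"][0]*640,1),round(p["point"][1]*480,1)],round(p["confidence"],2)) for p in pinpoint(l,c)])
E
```

```text
{'clock': 0.0, 'joints': array([ 1.05791817,  0.47781491,  0.02235801,  1.55648327, -0.01151123,
        1.10932589, -0.0831006 ]), 'qvel': array([-9.90476837e-04,  1.82138096e-05, -4.45232054e-04, -5.19320953e-04,
        3.99791184e-04, -3.47750050e-04,  1.62132272e-03]), 'tau': array([-1.46627863e-03, -5.96459520e+01,  1.60769574e+00, -2.81194246e+01,
        1.25246824e-02,  9.36605124e-03, -8.05015105e-06]), 'tcp_pos': array([ 0.26555777, -0.6198942 ,  0.23030273]), 'orientation': array([ 1.99901392,  0.41217128, -2.00007477]), 'contact_force': array([ 0.58894174, -0.30804029, -0.13008516]), 'moment': array([-0.0444476 ,  0.01661827, -0.03003811]), 'grip_width': 0.08501465343323816} 0.0187
side [[577.6290281264199, 0.0, 309.7048836613309], [0.0, 577.6290281264199, 241.10861118536423], [0.0, 0.0, 1.0]] [0.20016894 0.86291941 0.92782537] [-0.35111706645007884, 2.7576424352930746, -1.2204348511971206]
breadbox [([274.2, 293.9], 0.74), ([257.8, 377.5], 0.7), ([398.4, 427.6], 0.62)]
flap_hinge [([351.4, 383.9], 0.6), ([228.7, 349.5], 0.6), ([242.6, 261.7], 0.58)]
flap_edge [([436.3, 
[... 179 characters left out ...]
([443.6, 378.5], 0.78), ([272.7, 352.4], 0.64)]
top [[448.0726946128508, 0.0, 322.55188059404617], [0.0, 448.0726946128508, 236.51988179740889], [0.0, 0.0, 1.0]] [ 0.28634574 -0.01092491  1.0857061 ] [-2.1653614791920264, 2.1379711829485264, -0.15255311383896794]
breadbox [([212.3, 223.8], 0.87), ([300.4, 215.4], 0.84), ([188.0, 344.7], 0.84)]
flap_hinge [([196.3, 201.0], 0.96), ([162.4, 306.5], 0.86), ([286.7, 178.7], 0.56)]
flap_edge [([202.1, 230.3], 0.87), ([276.3, 154.7], 0.69), ([176.5, 365.9], 0.61)]
push_rib [([278.2, 160.8], 0.87), ([203.6, 223.4], 0.85), ([172.9, 351.7], 0.79), ([310.4, 284.6], 0.55)]
lip_edge [([198.8, 233.0], 0.77), ([169.8, 372.8], 0.67), ([299.1, 225.1], 0.56)]
```

View pics/side0.png

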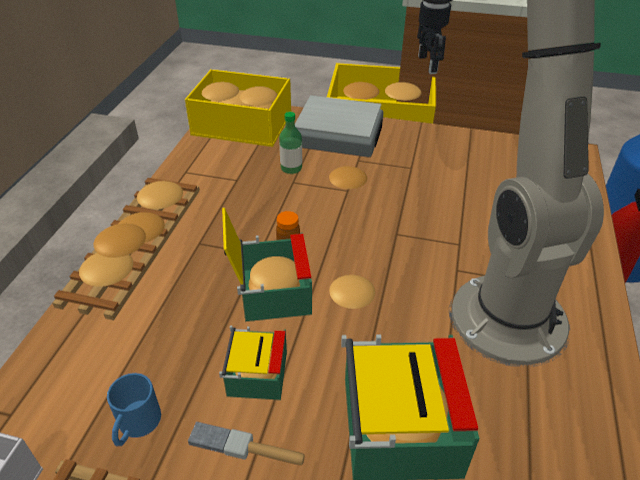

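View pics/top0.png

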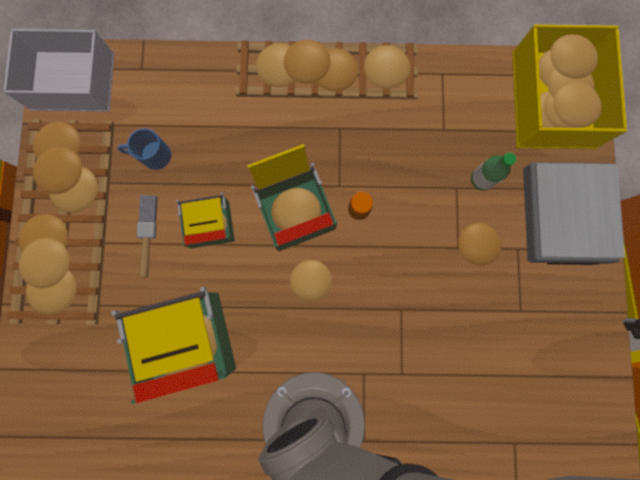

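The middle box is the target: top px (295,210), side px (275,275), with its flap up and the lip facing the robot. The other two boxes have shut flaps and are the wrong size. Next I'll measure the pose.

```bash
cat > h.py <<'E'
import numpy as np, cv2
from bench import *
from scipy.spatial.transform import Rotation as R
def Rm(f):
    a=np.array(f["rotation"],float); return a if a.shape==(3,3) else R.from_rotvec(a).as_matrix()
def proj(f,P):
    c=(np.atleast_2d(P)-np.array(f["position"]))@Rm(f); p=c@f["mtx"].T; return p[:,:2]/p[:,2:]
def ray(f,px,z):
    px=np.atleast_2d(px); d=np.c_[px,np.ones(len(px))]@np.linalg.inv(f["mtx"]).T@Rm(f).T
    o=np.array(f["position"]); return o+d*((z-o[2])/d[:,2])[:,None]
E
python3 - <<'E'
from h import *
F={c:grab_frame(c) for c in("side","top")}
win={"top":(265,325,205,255),"side":(285,320,225,285)}
for c,f in F.items():
    im=f["pixels"].astype(int);m=((im[...,0]>110)&(im[...,1]<50)&(im[...,2]<60)).astype(np.uint8)
    x0,x1,y0,y1=win[c];k=np.zeros_like(m);k[y0:y1,x0:x1]=m[y0:y1,x0:x1]
    cn=max(cv2.findContours(k,0,2)[0],key=cv2.contourArea)
    w=ray(f,cn[:,0].astype(float),0.105)
    b=cv2.minAreaRect((w[:,:2]*1000).astype(np.float32));print(c,b,cv2.boxPoints(b).tolist())
    s=f["pixels"][130:260,230:380] if c=="top" else f["pixels"][195:325,205:325]
    cv2.imwrite(f"pics/z{c}.png",cv2.resize(s,None,fx=4.5,fy=4.5,interpolation=cv2.INTER_CUBIC)[:,:,::-1])
t,s=F["top"],F["side"]
print("lip top",ray(t,[299.1,225.1],.099),"side",ray(s,[294.6,255.9],.099))
print("origin",ray(t,[300.4,215.4],0),ray(s,[274.2,293.9],0))
print("hinge",ray(t,[286.7,178.7],.0935),ray(s,[242.6,261.7],.0935))
for l in("jar","loaf","bottle"):
    for c in F:
        q=[p for p in pinpoint({"loaf":"loaf_a"}.get(l,l),c)][:6]
        print(l,c,[(ray(F[c],np.array(p["point"])*[640,480],0)[0,:2].round(3).tolist(),round(p["confidence"],2)) for p in q])
E
```

```text
side ((440.454833984375, 31.744213104248047), (27.594501495361328, 134.4949188232422), 22.353721618652344) [[402.1186218261719, 88.69084167480469], [453.2701721191406, -35.6972541809082], [478.7910461425781, -25.202415466308594], [427.6394958496094, 99.18568420410156]]
top ((437.09100341796875, 33.82768249511719), (27.74361801147461, 118.30536651611328), 21.990955352783203) [[402.078125, 83.48214721679688], [446.3787841796875, -26.215669631958008], [472.1038818359375, -15.8267822265625], [427.80322265625, 93.87103271484375]]
lip top [[0.44827818 0.03886971 0.099     ]] side [[0.45141616 0.03198953 0.099     ]]
origin [[0.48875713 0.04114068 0.        ]] [[0.49202542 0.05874868 0.        ]]
hinge [[0.55576251 0.06945104 0.0935    ]] [[0.5525903  0.06996562 0.0935    ]]
jar side [([0.501, -0.096], 0.86), ([0.592, -0.026], 0.49)]
jar top [([0.515, -0.108], 0.63), ([0.463, 0.043], 0.58)]
loaf side [([0.424, -0.396], 0.8), ([0.331, 0.018], 0.64)]
loaf top [([0.425, -0.391], 0.97), ([0.32, 0.009], 0.59)]
bottle side [([0.596, -0.408], 0.55)]
bottle top [([0.588, -0.404], 0.68)]
```

View pics/ztop.png

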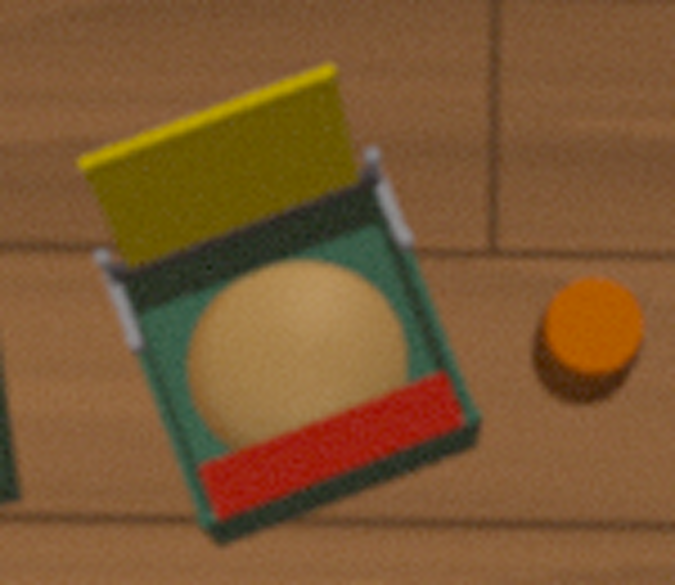

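View pics/zside.png

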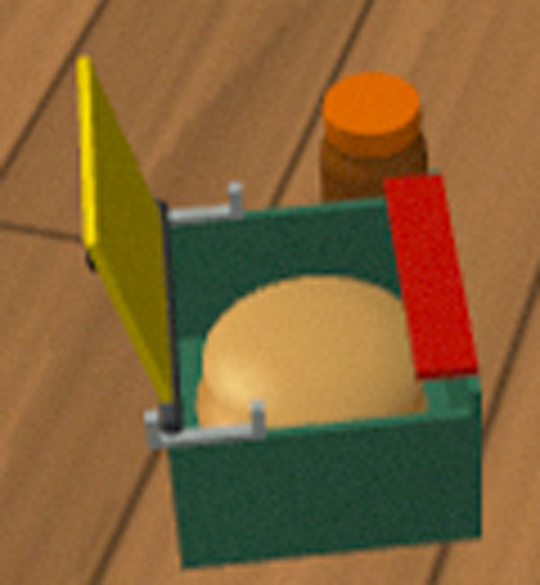

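```bash
cat >> h.py <<'E'
def lip(f,c):
    win={"top":(265,340,205,255),"side":(285,320,225,285)}
    im=f["pixels"].astype(int);m=((im[...,0]>110)&(im[...,1]<60)&(im[...,2]<60)).astype(np.uint8)
    x0,x1,y0,y1=win[c];k=np.zeros_like(m);k[y0:y1,x0:x1]=m[y0:y1,x0:x1]
    cn=max(cv2.findContours(k,0,2)[0],key=cv2.contourArea)
    w=ray(f,cn[:,0].astype(float),0.105)
    return cv2.minAreaRect((w[:,:2]*1000).astype(np.float32))
def b2w(P,x,y,yaw):
    c,s=np.cos(yaw),np.sin(yaw);P=np.atleast_2d(P).astype(float)
    return P@np.array([[c,s,0],[-s,c,0],[0,0,1]])+[x,y,0]
def flapP(th,d,u,v,w=0): # u along flap, v across, w above upper face normal (from mid: 0)
    return [-.068+d+u*np.cos(th)-w*np.sin(th),v,.0935+u*np.sin(th)+w*np.cos(th)]
def overlay(f,c,pose,th,d,name):
    im=f["pixels"][:,:,::-1].copy(); k=4
    x0,x1,y0,y1=(230,380,130,260) if c=="top" else (195,345,195,325)
    im=cv2.resize(im[y0:y1,x0:x1],None,fx=k,fy=k,interpolation=cv2.INTER_CUBIC)
    def pl(P,col):
        p=(proj(f,b2w(P,*pose))-[x0,y0]+.5)*k
        cv2.polylines(im,[p.astype(np.int32)],True,col,1)
    pl([[.042,-.065,.105],[.07,-.065,.105],[.07,.065,.105],[.042,.065,.105]],(255,255,0))
    pl([[-.07,-.075,.084],[.07,-.075,.084],[.07,.075,.084],[-.07,.075,.084]],(255,255,255))
    pl([flapP(th,d,u,v) for u,v in((0,-.062),(.106,-.062),(.106,.062),(0,.062))],(255,0,255))
    cv2.imwrite(name,im)
E
python3 - <<'E'
from h import *
from scipy.optimize import least_squares
F={c:grab_frame(c) for c in("side","top")}
L={c:lip(F[c],c) for c in F};print(L)
# lip corner pixels + flap corners from zooms
T=np.array([[200,463],[447,374],[467,425],[217,518],[80,163],[335,68]])/4.5+[230,130]-.4
S=np.array([[387,178],[441,175],[478,372],[418,376],[83,60],[91,246]])/4.5+[205,195]-.4
def mod(p):
    l=np.array([[.042,.065,.105],[.042,-.065,.105],[.07,-.065,.105],[.07,.065,.105]])
    e=np.array([flapP(p[3],0.0,.106,.062),flapP(p[3],0.0,.106,-.062)])
    return b2w(np.r_[l,e],*p[:3])
# world-y: determine correspondences: box +y under yaw~-158deg points (.37,-.93) -> world right(-y)
def res(p):
    w=mod(p);t=proj(F["top"],w)-T[[1,0,3,2,5,4]]
    s=proj(F["side"],w)-S[[0,3,2,1,4,5]]
    return np.r_[t.ravel(),s.ravel()]
q=least_squares(res,[.49,.053,np.radians(-158),1.9],loss="soft_l1")
print(q.x,np.degrees(q.x[2]),res(q.x).round(1).tolist())
for c in F: overlay(F[c],c,q.x[:3],q.x[3],0,f"pics/ov_{c}.png")
E
```

```text
{'side': ((440.23321533203125, 31.800640106201172), (28.67308807373047, 134.768798828125), 22.349727630615234), 'top': ((439.30999755859375, 28.985393524169922), (27.92852020263672, 130.93453979492188), 22.023740768432617)}
[ 0.49146872  0.05076542 -2.75760019  1.8002985 ] -157.99885254529175 [-0.9, -0.4, -0.8, 0.8, -0.1, 0.3, -0.8, -0.1, -0.4, 0.1, -0.3, 0.0, -0.3, -0.1, -0.3, -1.1, 0.4, -1.5, 0.7, -0.6, 0.1, -1.2, -0.4, -1.0]
```

```bash
cat >> h.py <<'E'
POSE=(.4915,.051,np.radians(-158))
def rel(boxpt,o=None,yawfix=False):
    o=o or r.get_obs(); M=R.from_rotvec(o["orientation"]).as_matrix()
    d=b2w(boxpt,*POSE)-o["tcp_pos"]
    return (d@M*1000).round(1)
E
python3 - <<'E'
from h import *
o=r.get_obs();M=R.from_rotvec(o["orientation"]).as_matrix();print(M.round(3))
by=b2w([0,1,0],0,0,POSE[2])[0]
for s in(1,-1):
    X=np.array([0,0,-1.]);Y=s*by;T=np.c_[X,Y,np.cross(X,Y)]
    print(s,R.from_matrix(M.T@T).as_rotvec().round(3))
print(rel([-.15,0,.30],o), b2w([-.15,0,.3],*POSE))
E
```

```text
[[ 0.     0.394 -0.919]
 [-0.    -0.919 -0.394]
 [-1.     0.     0.   ]]
1 [ 0.021  0.    -0.   ]
-1 [-3.121  0.     0.   ]
[[ -68.7 -525.2 -621.8]] [[0.63057758 0.10719099 0.3       ]]
```

View pics/ov_top.png

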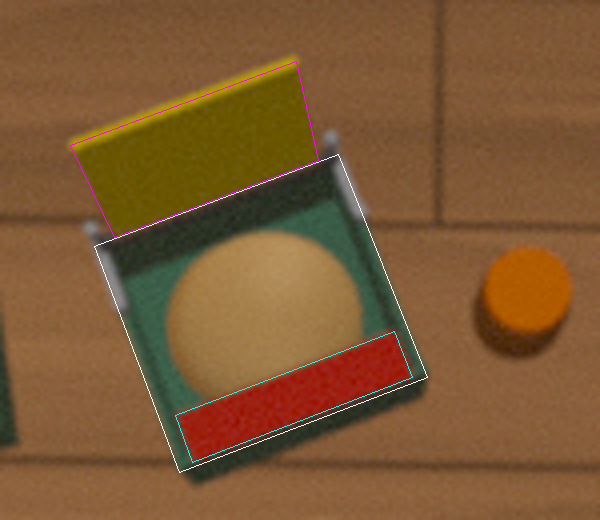

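View pics/ov_side.png

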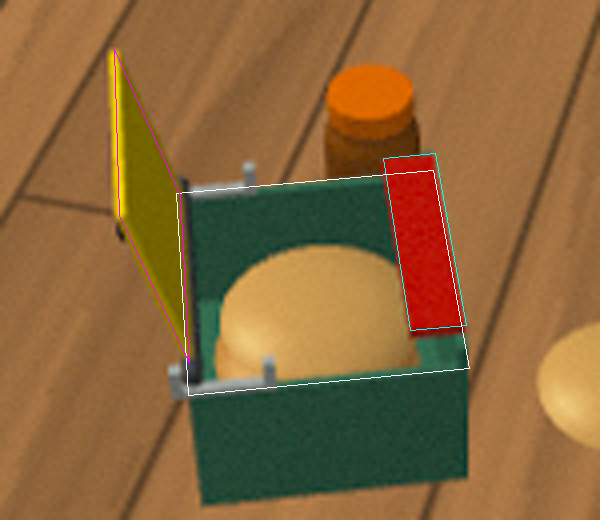

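The overlay fits both views: the flap is at about 1.8 rad, and tool z is roughly box +x. I'll move behind the flap, up high.

Call:
{"name": "apply_moves", "arguments": {
  "commands": [
    [0, -50, 0, 0, 0, 0, 0],
    [0, -69, -30, -35, 0.021, 0, 0],
    [0, -69, -60, -71, 0.021, 0, 0],
    [0, -69, -90, -107, 0.021, 0, 0],
    [0, -69, -120, -142, 0.021, 0, 0],
    [0, -69, -150, -178, 0.021, 0, 0],
    [0, -69, -180, -213, 0.021, 0, 0],
    [0, -69, -210, -249, 0.021, 0, 0],
    [0, -69, -240, -284, 0.021, 0, 0],
    [0, -69, -270, -320, 0.021, 0, 0],
    [0, -69, -300, -355, 0.021, 0, 0],
    [0, -69, -330, -391, 0.021, 0, 0],
    [0, -69, -360, -426, 0.021, 0, 0],
    [0, -69, -390, -462, 0.021, 0, 0],
    [0, -69, -420, -497, 0.021, 0, 0],
    [0, -69, -450, -533, 0.021, 0, 0],
    [0, -69, -480, -568, 0.021, 0, 0],
    [0, -69, -510, -604, 0.021, 0, 0],
    [0, -69, -525, -622, 0.021, 0, 0],
    [0, -69, -525, -622, 0.021, 0, 0]
  ],
  "force": 20
}}

```text
clock: 3.1
tcp_pos: [0.6312, 0.1122, 0.2999]
orientation: [2.009, 0.4, -2.008]
contact_force: [-0.3, -0.7, 0.9]
grip_width: -0.0001
```

Run:
```python
from h import *
o=r.get_obs();print(o["clock"],o["tcp_pos"],o["joints"].round(2),o["grip_width"],o["contact_force"])
M=R.from_rotvec(o["orientation"]).as_matrix();print(M.round(3))
print(rel([-.15,0,.165],o))
for c in("side","top"):
    f=grab_frame(c);cv2.imwrite(f"pics/{c}1.png",f["pixels"][:,:,::-1])
```

```text
3.1 [0.63116195 0.11222371 0.29986467] [ 0.02  0.4  -0.4   1.54  0.16  1.24 -1.58] -7.323739352744986e-05 [-0.26022011 -0.67899856  0.88867165]
[[-0.     0.38  -0.925]
 [ 0.003 -0.925 -0.38 ]
 [-1.    -0.003 -0.001]]
[[134.9   4.8   2.6]]
```

View pics/side1.png

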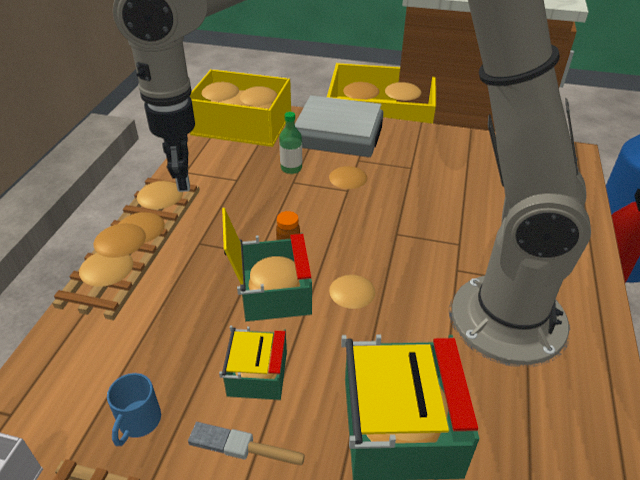

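Call:
{"name": "apply_moves", "arguments": {
  "commands": [
    [0, 40, 0, 0, 0, 0, 0],
    [0, 80, 0, 0, 0, 0, 0],
    [0, 115, 0, 0, 0, 0, 0],
    [0, 135, 0, 0, 0, 0, 0],
    [0, 145, 0, 0, 0, 0, 0],
    [0, 145, 0, 0, 0, 0, 0],
    [0, 145, 0, 0, 0, 0, 0],
    [0, 145, 0, 0, 0, 0, 0]
  ]
}}

```text
clock: 4.0
tcp_pos: [0.6319, 0.107, 0.1571]
orientation: [2.015, 0.39, -2.009]
contact_force: [0.4, 0.4, -0.3]
grip_width: -0.0001
```

Run:
```python
from h import *
o=r.get_obs();print(o["clock"],o["contact_force"])
print("to -81.5,154:",rel([-.0815,0,.154],o))
M=R.from_rotvec(o["orientation"]).as_matrix();print(M.round(3))
```

```text
4.0 [ 0.3843278   0.43079384 -0.30496076]
to -81.5,154: [[ 2.9 -0.6 69.7]]
[[ 0.003  0.374 -0.927]
 [ 0.    -0.927 -0.374]
 [-1.     0.001 -0.003]]
```

Call:
{"name": "apply_moves", "arguments": {
  "commands": [
    [0, 0, 0, 12, 0, 0, 0],
    [0, 0, 0, 25, 0, 0, 0],
    [0, 0, 0, 37, 0, 0, 0],
    [0, 0, 0, 48, 0, 0, 0],
    [0, 0, 0, 58, 0, 0, 0],
    [0, 1, 0, 68, 0, 0, 0],
    [0, 2, 0, 75, 0, 0, 0],
    [0, 3, 0, 82, 0, 0, 0],
    [0, 5, 0, 89, 0, 0, 0],
    [0, 7, 0, 96, 0, 0, 0],
    [0, 10, 0, 102, 0, 0, 0],
    [0, 14, 0, 108, 0, 0, 0],
    [0, 14, 0, 108, 0, 0, 0]
  ]
}}

```text
clock: 5.3
tcp_pos: [0.5294, 0.0661, 0.1405]
orientation: [2.009, 0.39, -2.013]
contact_force: [0.8, -0.7, 0.6]
grip_width: -0.0004
```

```bash
cat > look.py <<'E'
import sys
from h import *
o=r.get_obs();print(o["clock"],o["contact_force"].round(1))
p=(o["tcp_pos"]-[POSE[0],POSE[1],0]); c,s=np.cos(POSE[2]),np.sin(POSE[2])
print("tcp in box mm",(1000*np.array([c*p[0]+s*p[1],-s*p[0]+c*p[1],p[2]])).round(1))
ims=[]
for c in("side","top"):
    f=grab_frame(c);x0,x1,y0,y1=(230,380,130,260) if c=="top" else (195,345,195,325)
    ims.append(cv2.resize(f["pixels"][y0:y1,x0:x1,::-1],None,fx=2.65,fy=2.65,interpolation=cv2.INTER_CUBIC))
cv2.imwrite(f"pics/{sys.argv[1]}.png",np.hstack(ims))
E
python3 look.py s1
```

```text
5.3 [ 0.8 -0.7  0.6]
tcp in box mm [-40.8   0.2 140.5]
```

View pics/s1.png

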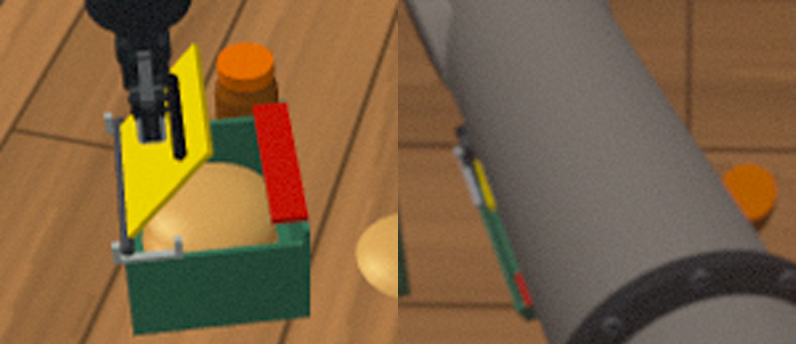

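Call:
{"name": "apply_moves", "arguments": {
  "commands": [
    [0, 5, 0, 5, 0, 0, 0],
    [0, 10, 0, 10, 0, 0, 0],
    [0, 15, 0, 13, 0, 0, 0],
    [0, 20, 0, 16, 0, 0, 0],
    [0, 25, 0, 18, 0, 0, 0],
    [0, 30, 0, 20, 0, 0, 0],
    [0, 34, 0, 21, 0, 0, 0],
    [0, 38, 0, 21, 0, 0, 0],
    [0, 41, 0, 21, 0, 0, 0],
    [0, 43, 0, 21, 0, 0, 0],
    [0, 44, 0, 21, 0, 0, 0],
    [0, 44, 0, 21, 0, 0, 0]
  ]
}}

```text
clock: 6.6
tcp_pos: [0.5112, 0.0588, 0.0971]
orientation: [2.011, 0.391, -2.011]
contact_force: [-1.2, 0.2, 2.0]
grip_width: 0.0003
```

```bash
python3 look.py s2
```

```text
6.6 [-1.2  0.2  2. ]
tcp in box mm [-21.2   0.2  97.1]
```

View pics/s2.png

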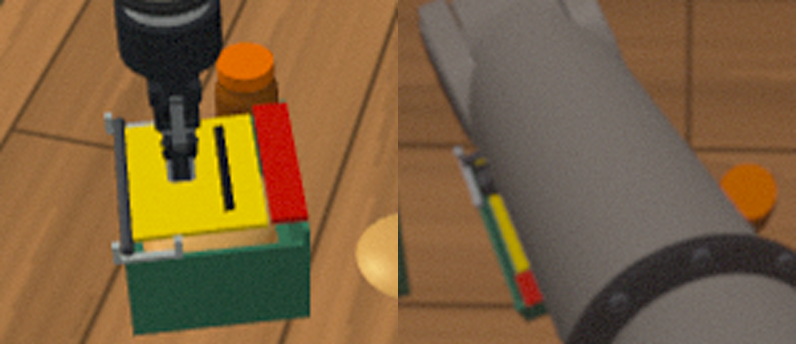

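Call:
{"name": "apply_moves", "arguments": {
  "commands": [
    [0, 1, 0, 0, 0, 0, 0],
    [0, 2, 0, 0, 0, 0, 0],
    [0, 3, 0, 0, 0, 0, 0],
    [0, 3, 0, 0, 0, 0, 0],
    [0, 3, 0, 0, 0, 0, 0]
  ]
}}

```text
clock: 7.2
tcp_pos: [0.5123, 0.0593, 0.0957]
orientation: [2.014, 0.391, -2.009]
contact_force: [-3.2, -0.8, 13.1]
grip_width: -0.0001
```

```bash
python3 look.py s3
```

```text
7.2 [-3.2 -0.8 13.1]
tcp in box mm [-22.4   0.1  95.7]
```

View pics/s3.png

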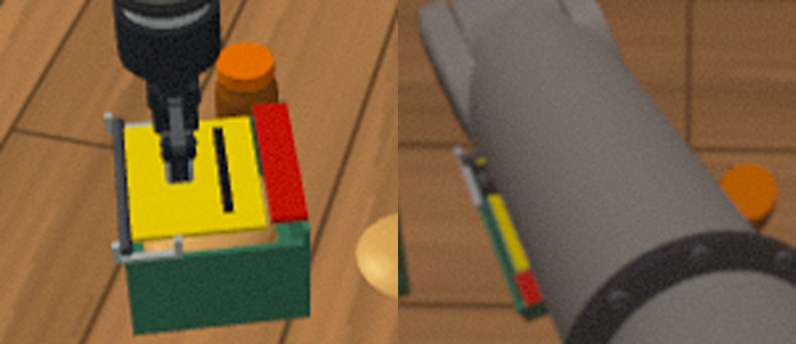

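It's flat (TCP z 95.7 mm, 13 N) and the gap to the lip still shows at side crop px (262,165). Next I'll slide towards the rib with slightly less pressure.

Call:
{"name": "apply_moves", "arguments": {
  "commands": [
    [0, -0.7, 0, 3, 0, 0, 0],
    [0, -0.7, 0, 6, 0, 0, 0],
    [0, -0.7, 0, 9, 0, 0, 0],
    [0, -0.7, 0, 12, 0, 0, 0],
    [0, -0.7, 0, 15, 0, 0, 0],
    [0, -0.7, 0, 18, 0, 0, 0],
    [0, -0.7, 0, 21, 0, 0, 0],
    [0, -0.7, 0, 24, 0, 0, 0],
    [0, -0.7, 0, 24, 0, 0, 0]
  ]
}}

```text
clock: 8.2
tcp_pos: [0.4902, 0.0502, 0.0958]
orientation: [2.015, 0.391, -2.008]
contact_force: [2.7, 1.5, 7.5]
grip_width: -0.0003
```

```bash
python3 look.py s4
```

```text
8.2 [2.7 1.5 7.5]
tcp in box mm [ 1.5  0.3 95.8]
```

View pics/s4.png

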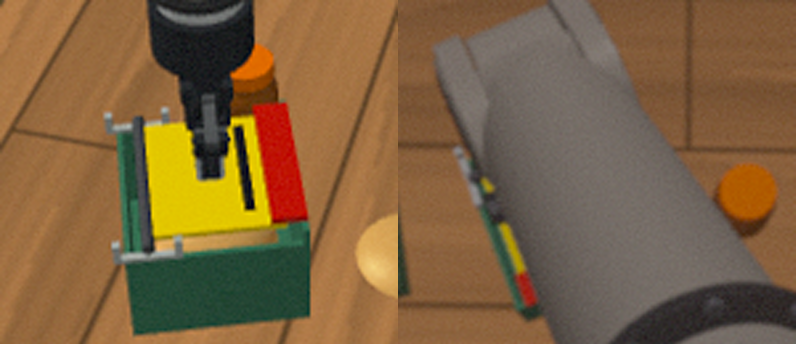

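Call:
{"name": "apply_moves", "arguments": {
  "commands": [
    [0, 0, 0, 3, 0, 0, 0],
    [0, 0, 0, 6, 0, 0, 0],
    [0, 0, 0, 8, 0, 0, 0],
    [0, 0, 0, 10, 0, 0, 0],
    [0, 0, 0, 10, 0, 0, 0]
  ]
}}

```text
clock: 8.8
tcp_pos: [0.4812, 0.0466, 0.0958]
orientation: [2.015, 0.391, -2.008]
contact_force: [3.4, 1.7, 5.8]
grip_width: -0.0
```

```bash
python3 look.py s5
```

```text
8.8 [3.4 1.7 5.8]
tcp in box mm [11.2  0.3 95.8]
```

View pics/s5.png

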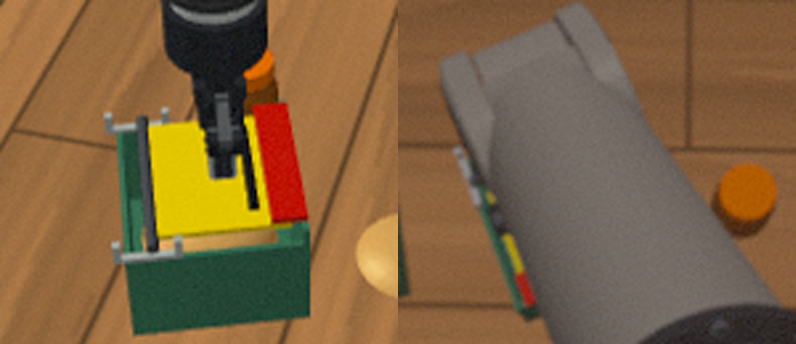

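Call:
{"name": "apply_moves", "arguments": {
  "commands": [
    [0, 0, 0, 1.5, 0, 0, 0],
    [0, 0, 0, 3, 0, 0, 0],
    [0, 0, 0, 4.5, 0, 0, 0],
    [0, 0, 0, 4.5, 0, 0, 0],
    [0, 0, 0, 4.5, 0, 0, 0]
  ]
}}

```text
clock: 9.4
tcp_pos: [0.4772, 0.0449, 0.0958]
orientation: [2.015, 0.391, -2.007]
contact_force: [3.1, 1.5, 5.8]
grip_width: 0.0003
```

```bash
python3 look.py s6
```

```text
9.4 [3.1 1.5 5.8]
tcp in box mm [15.5  0.3 95.8]
```

View pics/s6.png

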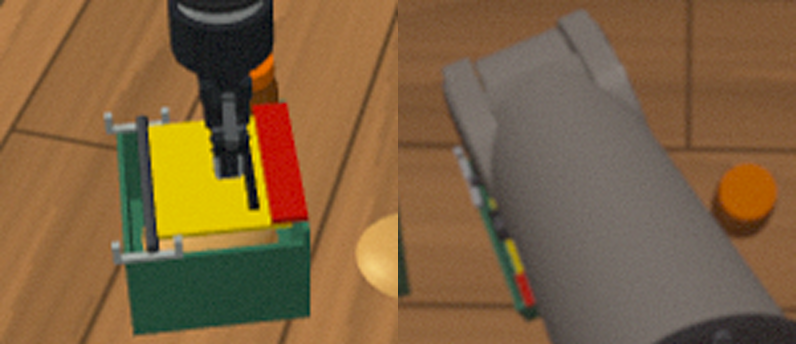

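Call:
{"name": "apply_moves", "arguments": {
  "commands": [
    [0, 0, 0, 1.5, 0, 0, 0],
    [0, 0, 0, 3, 0, 0, 0],
    [0, 0, 0, 4, 0, 0, 0],
    [0, 0, 0, 4, 0, 0, 0]
  ]
}}

```text
clock: 9.9
tcp_pos: [0.4765, 0.0447, 0.0964]
orientation: [2.022, 0.393, -2.001]
contact_force: [10.8, 3.9, -0.7]
grip_width: -0.0001
```

```bash
python3 look.py s7
python3 - <<'E'
from h import *
f=grab_frame("side")
for d in (.012,.014,.016,.018,.020):
    print(d,[proj(f,b2w(flapP(0,d,u,v,w),*POSE)).round(1).tolist()[0] for u,v,w in((.075,.045,.0025),(.083,.045,.0095),(.075,.045,.0095),(0,.062,.0025))])
overlay(f,"side",POSE,0,.016,"pics/ov7.png")
E
```

```text
9.9 [10.8  3.9 -0.7]
tcp in box mm [16.3  0.2 96.4]
0.012 [[280.6, 244.4], [284.3, 241.6], [280.5, 241.9], [245.0, 242.2]]
0.014 [[281.6, 244.3], [285.2, 241.5], [281.5, 241.9], [245.9, 242.1]]
0.016 [[282.5, 244.2], [286.1, 241.4], [282.4, 241.8], [246.9, 242.0]]
0.018 [[283.4, 244.1], [287.1, 241.4], [283.3, 241.7], [247.8, 241.9]]
0.02 [[284.4, 244.0], [288.0, 241.3], [284.3, 241.6], [248.7, 241.8]]
```

View pics/ov7.png

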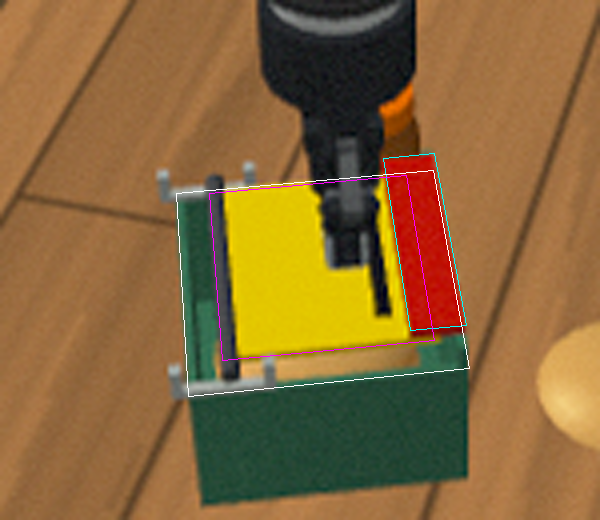

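The rib is reached and the horizontal force is up to 11 N without motion. TCP 16.3 plus the 11 mm half-width is 27 mm, which puts the bar at about 20 mm, fully home. I'll ease back off the rib and lift.

Call:
{"name": "apply_moves", "arguments": {
  "commands": [
    [0, -0.5, 0, -3, 0, 0, 0],
    [0, -2, 0, -6, 0, 0, 0],
    [0, -4, 0, -8, 0, 0, 0],
    [0, -10, 0, -8, 0, 0, 0],
    [0, -25, 0, -8, 0, 0, 0],
    [0, -50, 0, -8, 0, 0, 0],
    [0, -90, 0, -20, 0, 0, 0],
    [0, -130, 0, -40, 0, 0, 0],
    [0, -160, 0, -80, 0, 0, 0],
    [0, -170, 0, -120, 0, 0, 0],
    [0, -170, 0, -160, 0, 0, 0],
    [0, -170, 0, -190, 0, 0, 0],
    [0, -170, 0, -190, 0, 0, 0],
    [0, -170, 0, -190, 0, 0, 0]
  ]
}}

```text
clock: 11.45
tcp_pos: [0.6471, 0.1139, 0.2642]
orientation: [2.009, 0.391, -2.014]
contact_force: [-0.0, -0.6, -0.3]
grip_width: -0.0001
```

```bash
python3 look.py s8
python3 - <<'E'
from h import *
f=grab_frame("side");overlay(f,"side",POSE,0,.019,"pics/ov8.png");cv2.imwrite("pics/side8.png",f["pixels"][:,:,::-1])
E
```

```text
11.45 [-0.  -0.6 -0.3]
tcp in box mm [-1.679e+02 -1.000e-01  2.642e+02]
```

View pics/ov8.png

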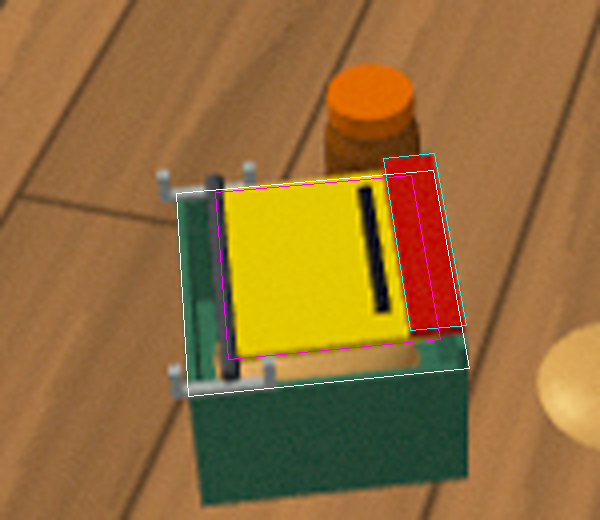

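View pics/side8.png

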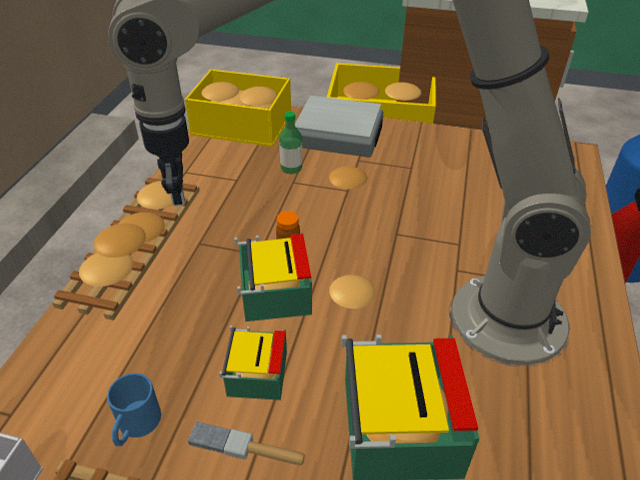

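The flap stays down with its edge beneath the lip. The rib is at side px (289,258), 19–20 mm in, and the bystanders look unmoved. Handing in.

```bash
python3 -c "
from bench import r
print(r.hand_in())"
```

```text
the job is handed in; nothing more can be done
None
```

The bread box is shut. I folded the yellow flap flat with the closed fingertip, then pushed its rib until the flap's edge slid home under the red lip, and handed the job in at about 11.6 s of the 34 s allowed.

- **Folding:** with the flap down, the tip stood at z = 95.7 mm against the expected 96 mm. The gap to the lip still showed, so the bar was drawn back at that point. The highest force I read was about 13 N.
- **Sliding:** friction under the fingertip dragged the flap most of the way before the tip reached the rib. At the rib the horizontal force rose to about 11 N with no further motion. From the tip position and the assumed finger half-width, that puts the bar at about 20 mm, its stop.
- **After letting go:** the last side picture shows the flap flat with its edge under the lip. The model drawn over it at 19 mm fits roughly, to a few mm. The arm was well clear, with no contact force.
- **Bystanders:** the side picture shows them where they started. I judged this by eye and did not measure it. I did not view the top camera picture taken after letting go.

No check failed. `hand_in` reported no verdict.

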